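# Close up the packed tiffin

### The arm

A 6-joint arm with a two-finger parallel gripper is mounted at the origin on the work surface. World frame = base frame: x ahead of the robot, y to its left, z up, the work surface at z = 0. Lengths are in m, angles in rad, forces in N, time in s.
With the tool pointing down it reaches from about 0.3 to 0.775 m from the base axis. Payload 14.6 kg.
Tool frame: the origin (TCP) lies midway between the tips of the shut fingers; the grasp point (between the pads) lies 19 mm behind it (tcp_to_grasp is the distance from the TCP to the grasp point, in m); z points along the fingers, y is the line along which they close (so a half turn about z gives the same grasp; the last joint's range is limited). The gripper opens to 94 mm and grips with 3 to 60 N. Pads are 16 mm wide; open, the fingers measure 119 mm over their backs; the gripper's body (75 mm by 177 mm) begins 78 mm behind the grasp point.
Start: joints at [-1.208, 0.3, 1.521, -0, 1.321, -0.067], TCP at [0.229, -0.5, 0.205] pointing down, gripper open.
Joint ranges: [-3.03, 3.03], [-0.79, 2.21], [0.23, 2.52], [-1.04, 4.18], [0, 3.07], [-2.55, 2.55]. Speed limits (rad/s): [2.22, 2.22, 2.57, 3.14, 3.14, 3.14].

### API

Orientations are given as [roll, pitch, yaw] about the fixed x, y, z axes, in that order (R = Rz(yaw) Ry(pitch) Rx(roll)).
In Python, from station import * gives the robot as it stands.
- The arm moves only by the tool send_rows, never from a script. Its argument "motion" is a list of rows, each a list of 3 entries, a list of its own where there are three numbers: the shift along the tool's x, y, z in units of 0.03 m (1.0 is 0.03 m), then the turn, a rotation vector about the tool's x, y, z in units of 0.12 rad (1.0 is 0.12 rad), then the opening, from -1 (shut) to 1 (fully open). In form: [[[x, y, z], [rx, ry, rz], grip], ...]. A call has 1 to 12 rows; each row shifts and turns the commanded pose from where the row before left it, along the tool's axes as they then stand; what a row does not reach is not made up. A row lasts 1/10 s, in which the tool goes at most 50 mm and 8.59 degrees, less where a joint would pass 70% of its speed; a pose out of reach is approached as far as the arm can. A call with a number of a shift or a turn outside -1 to 1 is refused whole. A call with a gripper value outside its range is refused whole. The fingers move at their own pace and stop on an object; "squeeze" is the grip in N (left out, the last holds). Time passes only in rows, so rows that do not move let the fingers close. It gives the time, the measured TCP pose, the force, the opening and the grip force at its end, in the units of the state.
- get_obs(): the state, without advancing time (a new reading comes with each control period).
- camera(name): name is "side" or "top" or "wrist"; returns a dict with "pixels" (400x640x3 uint8, red, green, blue), "depth" (400x640 float32, m along the optical axis (not along the pixel's ray), 0 where there is no reading), "fx", "fy", "cx", "cy" (pixels), "rvec" (rotation vector, rad) and "tvec" (3), from world to camera coordinates, as OpenCV has them. Camera axes: x right, y down, z forward; pixel columns grow to the right and rows downward; lengths in m; the calibration is good to about 2 mm. A picture is of the moment at which its call begins.
- hand_in(): hands the job in; it is judged then, once.
The state is a dict: "time_s": time; "qpos": joint angles; "joint_vel": joint speeds; "tau": joint torques, N m; "ee_pos": TCP position; "eef_rot": TCP orientation; "force": force on the tool from outside, world axes, zero at the start; "moment": the same for the moment, N m; "grip_width": finger opening in m; "grip_force": force on a finger pad.
Only numpy, scipy, OpenCV 4.12 (cv2) and the standard library are available. Lean on these libraries where they do the work, as an engineer would, in place of code of your own. Each camera call takes 0.05 s, during which the arm holds its last target. There are 200 camera calls.

### The job

The tiffin on the desk is packed: close it up. Put its lid, which leans on the pile of books, level and fully home on the tiffin with the handle's yellow notch lined up under the bow, then swing the bow up over the lid so that it snaps into the notch and clamps the lid down. Do not shift the other things on the desk.

Things in the scene. Friction and masses are not known exactly. Their poses are not given: they have to be found in the camera images.
- tiffin: Open two-tier round steel tiffin, 112 mm outside diameter, fixed on a black rubber mat 145 x 145 x 3 mm; it does not move. Origin on the desk under its axis, z up. Rim 101 mm up, mouth 106 mm wide inside. Its x axis points away from the robot give or take 0.3 rad; the open bow lies on its -x side, towards the robot. The bow's ears are on its sides, at +-y.
- lid: Loose steel lid, about 0.16 kg. Origin: centre of the plate's underside, the face that rests on the rim; z out of its top, x along the handle. Plate 120 mm across, 2.5 mm thick; the plug below, 100 mm across, 8 mm deep, edge chamfered, enters the mouth with 3 mm play. Starts leaning on the books at about 42 degrees, lower edge on the desk, top facing up and to the robot, x up the slope.
- rim (a point): Centre of the tiffin's mouth at rim height. When the lid is fully home the lid's origin is at this point.
- lid_notch (a point): Centre of the floor of the notch across the lid's black handle (across = along the lid's y), marked yellow, 18 mm wide, 31 mm above the lid's origin. The handle is a saddle 68 mm long (x), 14 mm wide (y), flat upright sides, same turned half round; its top is 34.5 mm above the lid's origin at the notch's lips (9 mm either side of the middle) and slopes to 21 mm at the ends.
- books: Pile of four school books, 140 x 180 mm and 62 mm high, does not move. Origin on the desk; the pile's front edge, on which the lid leans, is at x = +66 mm, the pile reaches to x = +209 mm and y = +-94 mm.
- bow (a joint): Angle of the locking bow about its hinge line (rad): 0 = upright over the middle of the lid, where it belongs in the notch; positive = swung down to the tiffin's -x side (towards the robot), stop at 1.45. Starts at 1.2 to 1.4. Stiff rivets: it stays where it is left; about 1 N at the crossbar moves it.
- bow_hinge (a point): The bow's hinge line, which runs along the tiffin's y, where it crosses the tiffin's axis: 25 mm above the tiffin's origin.
- bow_wire: The bow: wire U, arms at y = +-68 mm, crossbar with round black sleeve 12 mm thick, 96 mm long. Origin: middle of the sleeve, y along it, z away from the hinge line. Crossbar axis 109.5 mm from the hinge line; springs let it be drawn out up to 14 mm, 1 N per mm. In the notch it is drawn out 3.5 mm and so clamps the lid; passing the lip takes 8 mm: lift it over or push it up the handle's slope.
- sharpener: Bystander: red plastic pencil sharpener 26 x 16 x 12 mm, origin under its centre.
- eraser: Bystander: white eraser in a blue sleeve, 44 x 20 x 12 mm, origin under its centre.
- pen_stand: Bystander: square wooden pen stand 72 x 72 x 100 mm with pens up to 170 mm high, origin under its centre.
- compass_case: Bystander: grey aluminium compass case, shut, 80 x 180 x 20 mm, origin under its centre.
- stapler: Bystander: orange stapler 140 x 34 x 60 mm, origin under its centre.
- tumbler: Bystander: steel tumbler, 72 mm rim diameter, 95 mm high, origin under its centre.

How it is judged:
By the outcome, as a careful person would: the job done as asked, in the order asked, and still so for the second after the job is handed in, with the robot touching nothing.
It also fails if it takes over 64 s, if anything falls off the work surface, if the arm or the gripper's body presses on something with over 40 N, if the wrist force passes 120 N, or if a joint passes its speed limit or range.

## Working session

There is one attempt and no reset: what is moved stays moved. The work goes in short steps, Python scripts to look and compute and a tool call to move; the robot and the scene stay as the last step left them, time stands still between calls to the robot, and variables do not carry over. Pictures are saved under pics/ and viewed, at most 10 in all, crops included, and the job is handed in when it is done.

Besides the shell and the picture viewer there is one more tool, called after "Call:" as a command line: name --argument value ..., lists and objects as JSON in quotes. send_rows: Moves the arm, as the interface text tells. Its arguments: {"type":"object","properties":{"motion":{"type":"array"},"squeeze":{"type":"number"}},"required":["motion"]}

```bash
ls; mkdir -p pics
python3 - <<'E'
from station import *
import cv2,numpy as np
o=get_obs();print(o)
for n in("side","top"):
    c=camera(n);np.savez(f"pics/{n}0.npz",**c)
    cv2.imwrite(f"pics/{n}0.png",c["pixels"][:,:,::-1])
    R=cv2.Rodrigues(np.array(c["rvec"]))[0];print(n,c["fx"],c["fy"],c["cx"],c["cy"],-R.T@np.array(c["tvec"]).ravel(),R[2])
E
```

```text
pics
{'time_s': 0.0, 'qpos': array([-1.20761655e+00,  3.00467548e-01,  1.52161190e+00,  1.82878437e-05,
        1.32066862e+00, -6.65873940e-02]), 'joint_vel': array([-0.00112811,  0.00015339, -0.00104916, -0.00022399,  0.00063903,
       -0.00054103]), 'tau': array([-8.58035892e-04, -5.31804764e+01, -3.52736521e+01,  7.07848719e-02,
        2.43876205e-02, -7.96730183e-05]), 'ee_pos': array([ 0.22907538, -0.49973046,  0.20487523]), 'eef_rot': array([-3.14044097e+00, -9.45537603e-05,  4.29762575e-01]), 'force': array([ 0.554477  ,  0.74700561, -0.25473449]), 'moment': array([-0.03639922, -0.0205763 ,  0.02753751]), 'grip_force': 0.0, 'grip_width': 0.09422746352450499}
side 403.94712344519735 403.94712344519735 318.22036690497725 201.0202150927778 [-0.04349377  0.71638795  0.84260699] [ 0.47525532 -0.60555307 -0.63830859]
top 389.8145104876427 389.8145104876427 315.3540122722316 194.47806778273312 [0.42699144 0.02395515 1.22623078] [ 0.07226298  0.01273336 -0.99730433]
```

View pics/side0.png

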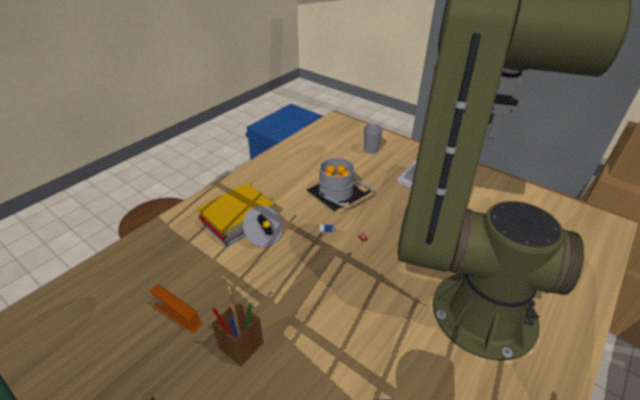

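View pics/top0.png

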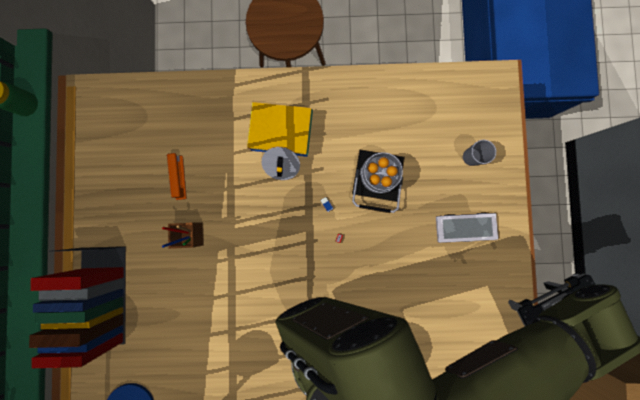

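The top view shows the lid at about (281,165) with its handle at (280,167), the tiffin at (381,173), the bow's black sleeve at about (375,208), and the eraser and sharpener nearer the robot. The side view agrees: lid (263,228), tiffin (337,180).

```bash
cat > h.py <<'E'
import numpy as np,cv2
from scipy.spatial.transform import Rotation as Ro
def load(n): return dict(np.load(f"pics/{n}.npz"))
def cam(c):
    R=cv2.Rodrigues(np.array(c["rvec"]).astype(float))[0];return R,-R.T@np.array(c["tvec"]).ravel()
def ray(c,u,v):
    R,o=cam(c);d=np.stack([(np.asarray(u)-c["cx"])/c["fx"],(np.asarray(v)-c["cy"])/c["fy"],np.ones(np.shape(u))],-1)
    return o,d@R
def onplane(c,u,v,z):
    o,d=ray(c,u,v);return o+d*((z-o[2])/d[...,2])[...,None]
def cloud(c):
    v,u=np.mgrid[:400,:640];o,d=ray(c,u,v);return o+d*c["depth"][...,None]
def proj(c,P):
    R,o=cam(c);q=(np.atleast_2d(P)-o)@R.T;return np.c_[q[:,0]/q[:,2]*c["fx"]+c["cx"],q[:,1]/q[:,2]*c["fy"]+c["cy"]]
def plane(P,it=300,tol=.002):
    rng=np.random.default_rng(0);best=None
    for _ in range(it):
        a=P[rng.choice(len(P),3,False)];n=np.cross(a[1]-a[0],a[2]-a[0])
        if np.linalg.norm(n)<1e-9:continue
        n/=np.linalg.norm(n);m=abs((P-a[0])@n)<tol
        if best is None or m.sum()>best.sum():best=m
    Q=P[best];c=Q.mean(0);n=np.linalg.svd(Q-c)[2][2];n*=np.sign(n[2]);return c,n,best
E
python3 - <<'E'
from h import *
for n in("top0","side0"):
    c=load(n);X=cloud(c);hsv=cv2.cvtColor(c["pixels"],cv2.COLOR_RGB2HSV).astype(int);H,S,V=hsv[...,0],hsv[...,1],hsv[...,2]
    r=(260,145,303,185) if n=="top0" else (240,203,290,250)
    W=np.zeros((400,640),bool);W[r[1]:r[3],r[0]:r[2]]=1
    g=W&(S<60)&(V>80)&(X[...,2]>.004)
    print(n,g.sum()); ce,no,m=plane(X[g]);Q=X[g][m]
    print("plane",ce.round(4),no.round(3),"tilt",np.degrees(np.arccos(no[2])),m.sum())
    # in-plane circle by minEnclosing
    e1=np.cross([0,0,1],no);e1/=np.linalg.norm(e1);e2=np.cross(no,e1)
    uv=np.c_[(Q-ce)@e1,(Q-ce)@e2].astype(np.float32);(cc,rad)=cv2.minEnclosingCircle(uv)
    print("centre",(ce+cc[0]*e1+cc[1]*e2).round(4),"rad",rad,"e2",e2.round(3))
    yl=W&(H>18)&(H<34)&(S>120)&(((X-ce)@no)>.01)
    if n=="top0": yl[:155]=0
    print("yellow px",np.argwhere(yl).mean(0),yl.sum(),X[yl].mean(0),((X[yl]-ce)@no).mean())
    # tiffin
    r=(345,145,412,218) if n=="top0" else (300,155,380,212)
    W[:]=0;W[r[1]:r[3],r[0]:r[2]]=1
    rim=W&(abs(X[...,2]-.101)<.006)&(S<60)
    P=X[rim];print("rim",rim.sum(),P[:,2].mean());cc,rad=cv2.minEnclosingCircle(P[:,:2].astype(np.float32));print(cc,rad)
    mat=W&(V<60)&(abs(X[...,2]-.003)<.006)
    print("mat",cv2.minAreaRect(X[mat][:,:2].astype(np.float32)),X[mat][:,2].mean())
    sl=W&(V<70)&(X[...,2]>.02);print("sleeve",sl.sum(),X[sl].mean(0),cv2.minAreaRect(X[sl][:,:2].astype(np.float32)))
E
```

```text
top0 865
plane [0.6116 0.1433 0.0446] [-0.653  0.098  0.751] tilt 41.35942251390445 605
centre [0.6103 0.1435 0.0434] rad 0.05979330092668533 e2 [ 0.742 -0.112  0.661]
yellow px [171.21212121 278.15151515] 33 [0.57700831 0.14175097 0.1290528 ] 0.08585812197833709
rim 164 0.10131244024319273
(0.5708406567573547, -0.15953034162521362) 0.056263551115989685
mat ((0.5708475708961487, -0.15922079980373383), (0.1408400982618332, 0.14150483906269073), 78.79036712646484) 0.003959033086430877
sleeve 178 [ 0.51044495 -0.14321526  0.06825014] ((0.49253737926483154, -0.11586993932723999), (0.15245258808135986, 0.2686029076576233), 54.69401168823242)
side0 1099
plane [0.6095 0.1479 0.0416] [-0.665  0.096  0.741] tilt 42.18180398228115 662
centre [0.6075 0.1447 0.0403] rad 0.05989020690321922 e2 [ 0.733 -0.105  0.671]
yellow px [223.73684211 264.73684211] 57 [0.56875665 0.1692258  0.0884595 ] 0.06383588519696545
rim 120 0.09844184986313599
(0.5691714882850647, -0.1571253091096878) 0.058343689888715744
mat ((0.5693802833557129, -0.15916547179222107), (0.1390828788280487, 0.13807396590709686), 77.59320068359375) 0.0014866979370533433
sleeve 76 [ 0.46633174 -0.09502349  0.07521034] ((0.2197830080986023, 0.2503666579723358), (0.1587962508201599, 1.058652639389038), 37.994773864746094)
```

```bash
cat >> h.py <<'E'
def cur():
    from station import get_obs
    o=get_obs();return np.array(o["ee_pos"]),Ro.from_euler("xyz",o["eef_rot"]).as_matrix(),o
def rel(p0,R0,p1,R1,N=None):
    """equal rows (constant body twist) from pose 0 to pose 1"""
    from scipy.linalg import logm
    T=np.eye(4);T[:3,:3]=R0.T@R1;T[:3,3]=R0.T@(np.asarray(p1)-p0)
    L=np.real(logm(T));v=L[:3,3]/.03;w=np.array([L[2,1],L[0,2],L[1,0]])/.12
    n=max(np.linalg.norm(v),np.linalg.norm(w));N=N or int(np.ceil(n/.9));
    print(f"N={N} v={np.round(v/N,3)} w={np.round(w/N,3)}");return v/N,w/N,N
def frame(x,z):
    z=np.asarray(z)/np.linalg.norm(z);x=x-z*(x@z);x/=np.linalg.norm(x);return np.c_[x,np.cross(z,x),z]
E
cat > lid.py <<'E'
from h import *
n=np.array([-.659,.097,.746]);n/=np.linalg.norm(n);O=np.array([.6107,.1438,.0401])
X=np.array([.738,-.108,.667]);RL=frame(X,-n)
E
python3 - <<'E'
from h import *;from lid import *
p,R,o=cur()
m=np.array([.42,-.1,.25]);rel(p,R,m,R)
Rd=frame(np.array([1,0,0.]),[0,0,-1])
rel(m,R,O+n*.16,RL);print(O+n*.16)
E
```

```text
N=17 v=[ 0.667 -0.557 -0.088] w=[0. 0. 0.]
N=11 v=[ 0.265 -0.77   0.372] w=[-0.16   0.537  0.416]
[0.50527086 0.1593184  0.15944771]
```

Call:
send_rows --motion '[[[0.67,-0.56,-0.09],[0,0,0],1],[[0.67,-0.56,-0.09],[0,0,0],1],[[0.67,-0.56,-0.09],[0,0,0],1],[[0.67,-0.56,-0.09],[0,0,0],1],[[0.67,-0.56,-0.09],[0,0,0],1],[[0.67,-0.56,-0.09],[0,0,0],1],[[0.67,-0.56,-0.09],[0,0,0],1],[[0.67,-0.56,-0.09],[0,0,0],1],[[0.67,-0.56,-0.09],[0,0,0],1],[[0.67,-0.56,-0.09],[0,0,0],1],[[0.67,-0.56,-0.09],[0,0,0],1],[[0.67,-0.56,-0.09],[0,0,0],1]]'

```text
time_s: 1.3
ee_pos: [0.3647, -0.2151, 0.2378]
eef_rot: [-3.141, 0.0, 0.43]
force: [0.7, 0.3, -1.1]
grip_width: 0.0941
grip_force: 0.0
```

Call:
send_rows --motion '[[[0.67,-0.56,-0.09],[0,0,0],1],[[0.67,-0.56,-0.09],[0,0,0],1],[[0.67,-0.56,-0.09],[0,0,0],1],[[0.67,-0.56,-0.09],[0,0,0],1],[[0.67,-0.56,-0.09],[0,0,0],1],[[0,0,0],[0,0,0],1]]'

```text
time_s: 1.9
ee_pos: [0.4215, -0.0961, 0.2514]
eef_rot: [-3.141, -0.0, 0.432]
force: [-0.2, -0.5, 0.6]
grip_width: 0.0938
grip_force: 0.0
```

Run:
```python
from h import *;from lid import *
p,R,o=cur();print(p,o["eef_rot"],o["time_s"])
rel(p,R,O+n*.16,RL)
```

```text
[ 0.42145299 -0.09610009  0.25138942] [-3.14129119e+00 -1.54444950e-04  4.32311385e-01] 1.9
N=11 v=[ 0.259 -0.759  0.374] w=[-0.16   0.536  0.418]
```

Call:
send_rows --motion '[[[0.26,-0.76,0.37],[-0.16,0.54,0.42],1],[[0.26,-0.76,0.37],[-0.16,0.54,0.42],1],[[0.26,-0.76,0.37],[-0.16,0.54,0.42],1],[[0.26,-0.76,0.37],[-0.16,0.54,0.42],1],[[0.26,-0.76,0.37],[-0.16,0.54,0.42],1],[[0.26,-0.76,0.37],[-0.16,0.54,0.42],1],[[0.26,-0.76,0.37],[-0.16,0.54,0.42],1],[[0.26,-0.76,0.37],[-0.16,0.54,0.42],1],[[0.26,-0.76,0.37],[-0.16,0.54,0.42],1],[[0.26,-0.76,0.37],[-0.16,0.54,0.42],1],[[0.26,-0.76,0.37],[-0.16,0.54,0.42],1],[[0,0,0],[0,0,0],1]]'

```text
time_s: 3.1
ee_pos: [0.4908, 0.1381, 0.1656]
eef_rot: [3.12, -0.68, -0.095]
force: [-1.0, -0.5, -0.7]
grip_width: 0.0941
grip_force: 0.0
```

Run:
```python
from h import *;from lid import *
from station import camera
p,R,o=cur();print(p,o["qpos"].round(2))
print(R.round(3));print(RL.round(3))
c=camera("wrist");np.savez("pics/w1.npz",**c);cv2.imwrite("pics/w1.png",c["pixels"][:,:,::-1])
Rc,oc=cam(c);print("cam in tool",(R.T@(oc-p)).round(4),(Rc@R).round(3),c["fx"])
print(proj(c,O),proj(c,O+n*.031))
```

```text
[0.49080709 0.13805711 0.16562063] [ 0.36 -0.    2.13 -0.67  0.49  2.55]
[[ 0.774 -0.109  0.624]
 [-0.074 -0.994 -0.081]
 [ 0.629  0.017 -0.777]]
[[ 0.738 -0.145  0.659]
 [-0.108 -0.989 -0.097]
 [ 0.666  0.    -0.746]]
cam in tool [ 0.0751  0.0007 -0.1787] [[ 0.     1.     0.   ]
 [-0.967  0.    -0.256]
 [-0.256 -0.     0.967]] 312.7789865866643
[[294.02059143 174.35243641]] [[291.92705772 180.93996019]]
```

View pics/w1.png

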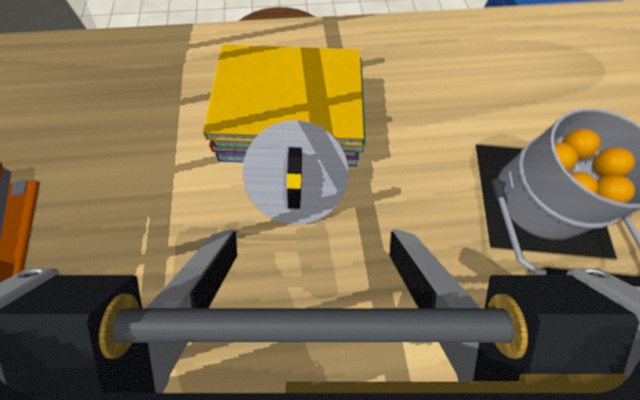

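The wrist view shows the lid face-on at (296,172), with its handle running from (294,148) to (294,208) and the yellow notch at (294,181). The tiffin is at the right and joint 6 is at its limit, so I'll use the half-turned grasp.

Run:
```python
from h import *;from lid import *
c=load("w1");Xc=cloud(c);hsv=cv2.cvtColor(c["pixels"],cv2.COLOR_RGB2HSV).astype(int);H,S,V=hsv[...,0],hsv[...,1],hsv[...,2]
W=np.zeros((400,640),bool);W[120:226,242:350]=1
g=W&(S<60)&(V>90)
ce,no,m=plane(Xc[g]);Q=Xc[g][m];print("plane",ce,no.round(4),m.sum(),g.sum())
e1=np.cross([0,0,1],no);e1/=np.linalg.norm(e1);e2=np.cross(no,e1)
uv=np.c_[(Q-ce)@e1,(Q-ce)@e2].astype(np.float32);cc,rad=cv2.minEnclosingCircle(uv);C=ce+cc[0]*e1+cc[1]*e2
print("centre top",C.round(4),rad,"origin",(C-.0025*no).round(4),"e2",e2.round(3))
W[:]=0;W[140:215,280:308]=1
hd=W&(((V<60))|((H>18)&(H<34)&(S>120)));ye=W&(H>18)&(H<34)&(S>120)
r=cv2.minAreaRect(np.argwhere(hd)[:,::-1].astype(np.float32));print(r,hd.sum(),ye.sum())
yc=np.argwhere(ye).mean(0)[::-1];print("yellow",yc)
def onp(u,v,h):
    o,d=ray(c,u,v);q=C-.0025*no+no*h;return o+d*((q-o)@no/(d@no))
print("notch at 31mm:",onp(*yc,.031),"depth:",np.median(Xc[ye],0)," h:",np.median((Xc[ye]-C)@no)+.0025)
# triangulate yellow with side camera
s=load("side0");hs=cv2.cvtColor(s["pixels"],cv2.COLOR_RGB2HSV).astype(int);Y=(hs[...,0]>18)&(hs[...,0]<34)&(hs[...,1]>120);Y[:210]=0;Y[240:]=0;Y[:,:255]=0;Y[:,275:]=0
nl,lab,st,ct=cv2.connectedComponentsWithStats(Y.astype(np.uint8));print(st[1:],ct[1:])
for q in ct[1:]:
    o1,d1=ray(c,*yc);o2,d2=ray(s,*q);A=np.c_[d1,-d2];t=np.linalg.lstsq(A,o2-o1,rcond=None)[0];a,b=o1+d1*t[0],o2+d2*t[1];print("tri",((a+b)/2).round(4),np.linalg.norm(a-b),"h",((a+b)/2-C)@no+.0025)
P=Xc[hd];P=P[((P-C)@no>.008)&((P-C)@no<.05)];q=np.c_[(P-C)@e1,(P-C)@e2];vx,vy,x0,y0=cv2.fitLine(q.astype(np.float32),cv2.DIST_HUBER,0,.001,.001).ravel();print("handle dir in e1,e2",vx,vy,"mid",x0,y0,"ext",np.ptp(q,0))
```

```text
plane [0.6119945  0.14261065 0.04368191] [-0.6589  0.09    0.7468] 7524 8015
centre top [0.6093 0.1431 0.0412] 0.06041743606328964 origin [0.6109 0.1429 0.0394] e2 [ 0.74  -0.101  0.665]
((294.0, 178.0), (60.0, 14.0), 90.0) 790 239
yellow [293.71548117 180.94560669]
notch at 31mm: [0.59044086 0.14495595 0.0625446 ] depth: [0.59099938 0.14504836 0.06235509]  h: 0.03128515628022301
[[262 220   8   9  55]
 [269 233   1   1   1]] [[265.41818182 224.07272727]
 [269.         233.        ]]
tri [0.5947 0.1452 0.0561] 0.0015162888364821775 h 0.023395204099036632
tri [0.6002 0.1418 0.0229] 0.02071726400271148 h -0.005311146323160642
handle dir in e1,e2 0.0031790242 0.99999493 mid 0.00077073945 0.0029211834 ext [0.01355811 0.06672445]
```

```bash
cat > lid.py <<'E'
from h import *
n=np.array([-.659,.092,.7465]);n/=np.linalg.norm(n);O=np.array([.6109,.1431,.0396])
X=np.array([.740,-.103,.665]);RL=frame(-X,-n)
E
python3 - <<'E'
from h import *;from lid import *
p,R,o=cur();pt=O+n*.13
Rm=RL@Ro.from_euler("z",90,degrees=True).as_matrix()
rel(p,R,pt,Rm,18);rel(pt,Rm,pt,RL,14);print(pt)
E
```

```text
N=18 v=[ 0.042 -0.024  0.079] w=[-0.02   0.016 -0.717]
N=14 v=[0. 0. 0.] w=[ 0.    -0.    -0.935]
[0.52523031 0.15505996 0.13664465]
```

Call:
send_rows --motion '[[[0.04,-0.02,0.08],[-0.02,0.02,-0.7],1],[[0.04,-0.02,0.08],[-0.02,0.02,-0.7],1],[[0.04,-0.02,0.08],[-0.02,0.02,-0.7],1],[[0.04,-0.02,0.08],[-0.02,0.02,-0.7],1],[[0.04,-0.02,0.08],[-0.02,0.02,-0.7],1],[[0.04,-0.02,0.08],[-0.02,0.02,-0.7],1],[[0.04,-0.02,0.08],[-0.02,0.02,-0.7],1],[[0.04,-0.02,0.08],[-0.02,0.02,-0.7],1],[[0.04,-0.02,0.08],[-0.02,0.02,-0.7],1],[[0.04,-0.02,0.08],[-0.02,0.02,-0.7],1],[[0.04,-0.02,0.08],[-0.02,0.02,-0.7],1],[[0.04,-0.02,0.08],[-0.02,0.02,-0.7],1]]'

```text
time_s: 4.35
ee_pos: [0.5172, 0.1448, 0.1502]
eef_rot: [2.498, -0.343, 1.002]
force: [-0.4, -0.2, -0.5]
grip_width: 0.0939
grip_force: 0.0
```

Call:
send_rows --motion '[[[0.04,-0.02,0.08],[-0.02,0.02,-0.7],1],[[0.04,-0.02,0.08],[-0.02,0.02,-0.7],1],[[0.04,-0.02,0.08],[-0.02,0.02,-0.7],1],[[0.04,-0.02,0.08],[-0.02,0.02,-0.7],1],[[0.04,-0.02,0.08],[-0.02,0.02,-0.7],1],[[0.04,-0.02,0.08],[-0.02,0.02,-0.7],1],[[0,0,0],[0,0,0],1]]'

```text
time_s: 5.05
ee_pos: [0.527, 0.1514, 0.1385]
eef_rot: [2.407, -0.03, 1.405]
force: [-0.3, 1.2, 0.2]
grip_width: 0.094
grip_force: 0.0
```

Run:
```python
from h import *;from lid import *
p,R,o=cur();pt=O+n*.13;print(p,pt,o["qpos"].round(2))
rel(p,R,pt,RL)
```

```text
[0.52697358 0.15139514 0.13847029] [0.52523031 0.15505996 0.13664465] [ 0.37  0.13  2.09 -0.94  0.42  1.33]
N=15 v=[ 0.011  0.001 -0.   ] w=[ 0.005  0.001 -0.895]
```

Call:
send_rows --motion '[[[0.01,0,0],[0,0,-0.9],1],[[0.01,0,0],[0,0,-0.9],1],[[0.01,0,0],[0,0,-0.9],1],[[0.01,0,0],[0,0,-0.9],1],[[0.01,0,0],[0,0,-0.9],1],[[0.01,0,0],[0,0,-0.9],1],[[0.01,0,0],[0,0,-0.9],1],[[0.01,0,0],[0,0,-0.9],1],[[0.01,0,0],[0,0,-0.9],1],[[0.01,0,0],[0,0,-0.9],1],[[0.01,0,0],[0,0,-0.9],1],[[0.01,0,0],[0,0,-0.9],1]]'

```text
time_s: 6.25
ee_pos: [0.5261, 0.1548, 0.1376]
eef_rot: [2.866, 0.691, 2.592]
force: [-0.3, -0.1, 0.2]
grip_width: 0.0941
grip_force: 0.0
```

Call:
send_rows --motion '[[[0.01,0,0],[0,0,-0.9],1],[[0.01,0,0],[0,0,-0.9],1],[[0.01,0,0],[0,0,-0.9],1],[[0,0,0],[0,0,0],1]]'

```text
time_s: 6.65
ee_pos: [0.5255, 0.1552, 0.137]
eef_rot: [-3.137, 0.736, 3.016]
force: [-0.6, 0.2, 0.3]
grip_width: 0.0942
grip_force: 0.0
```

Run:
```python
from h import *;from lid import *
from station import camera
p,R,o=cur();pt=O+n*.10;print(p,pt,o["qpos"].round(2))
rel(p,R,O+n*.06,RL)
c=camera("wrist");np.savez("pics/w2.npz",**c);cv2.imwrite("pics/w2.png",c["pixels"][:,:,::-1])
Xc=cloud(c);hsv=cv2.cvtColor(c["pixels"],cv2.COLOR_RGB2HSV).astype(int);H,S,V=hsv[...,0],hsv[...,1],hsv[...,2]
near=(np.linalg.norm(Xc-O,axis=2)<.075)
h=(Xc-O)@n;g=near&(abs(h-.0025)<.006)&(S<70)
ce,no,m=plane(Xc[g]);print("plane",no.round(4),m.sum(),g.sum(),"h",(ce-O)@n)
Q=Xc[g][m];hd=near&(h>.012)&(h<.045)
P=Xc[hd];L=(P-O)@np.c_[X,np.cross(n,X),n];print("handle lid-frame range",np.percentile(L,[1,50,99],axis=0).round(4))
q=L[:,:2].astype(np.float32);print(cv2.fitLine(q,cv2.DIST_HUBER,0,.001,.001).ravel(),cv2.minAreaRect(q))
ye=near&(h>.02)&(H>18)&(H<34)&(S>120);print("yellow",((Xc[ye]-O)@np.c_[X,np.cross(n,X),n]).mean(0),ye.sum())
```

```text
[0.5255491  0.15518608 0.13702869] [0.54500024 0.15229997 0.11424973] [ 0.38  0.13  2.09 -0.95  0.42 -0.27]
N=3 v=[ 0.008 -0.004  0.779] w=[0.012 0.022 0.026]
plane [-0.6588  0.0903  0.7469] 9609 9666 h 0.002395649945460578
handle lid-frame range [[-0.073  -0.0075  0.0125]
 [-0.0035 -0.0009  0.0306]
 [ 0.0332  0.0059  0.035 ]]
[ 9.9999678e-01  2.5321578e-03 -3.7825061e-03 -8.7435637e-04] ((-0.02022077515721321, -0.002429937943816185), (0.025567859411239624, 0.10784363746643066), 84.8848648071289)
yellow [ 0.00044594 -0.00075693  0.03124477] 281
```

Call:
send_rows --motion '[[[0,-0.01,0.6],[0,0,0.02],1],[[0,-0.01,0.6],[0.03,0.03,0.03],1],[[0.01,-0.01,0.6],[0,0.03,0.03],0.5],[[0.01,0,0.6],[0,0,0],0.2],[[0,0,0.6],[0,0,0],0],[[0,0,0.4],[0,0,0],-0.2],[[0,0,0.3],[0,0,0],-0.2],[[0,0,0.2],[0,0,0],-0.2],[[0,0,0.1],[0,0,0],-0.2],[[0,0,0],[0,0,0],-0.2]]'

```text
time_s: 7.7
ee_pos: [0.6093, 0.1447, 0.0628]
eef_rot: [3.139, 0.695, 3.009]
force: [0.2, 0.4, -1.1]
grip_width: 0.0381
grip_force: 0.0
```

Run:
```python
from h import *;from lid import *
p,R,o=cur();L=np.c_[X,np.cross(n,X),n];print("tcp in lid",((p-O)@L).round(4),o["grip_width"],o["force"],o["qpos"].round(2))
print((RL.T@R).round(3))
```

```text
tcp in lid [0.0141 0.0014 0.0185] 0.038076274833262314 [ 0.22135628  0.40370241 -1.14238277] [ 0.29  0.42  1.92 -1.04  0.3  -0.22]
[[ 0.999  0.004  0.033]
 [-0.004  1.     0.006]
 [-0.033 -0.006  0.999]]
```

```bash
cat >> lid.py <<'E'
Y=np.cross(n,X);O=O-.0008*Y
a=np.radians(15);n2=np.cos(a)*n+np.sin(a)*X;RL2=frame(-X,-n2)
G=O+.011*n-.003*X
E
python3 - <<'E'
from h import *;from lid import *
p,R,o=cur()
S=G+.05*n2
rel(p,R,S,RL2,8);rel(S,RL2,G,RL2)
E
```

```text
N=8 v=[ 0.042 -0.008 -0.166] w=[0.006 0.238 0.005]
N=2 v=[0.    0.    0.833] w=[ 0. -0.  0.]
```

Call:
send_rows --motion '[[[0,0,-0.3],[0,0,0],-0.2],[[0.05,-0.01,-0.15],[0,0.24,0],-0.2],[[0.05,-0.01,-0.15],[0,0.24,0],-0.2],[[0.05,-0.01,-0.15],[0,0.24,0],-0.2],[[0.05,-0.01,-0.15],[0.02,0.24,0],-0.2],[[0.05,-0.01,-0.15],[0.02,0.24,0.02],-0.2],[[0.05,-0.01,-0.15],[0,0.24,0.02],-0.2],[[0.05,-0.01,-0.15],[0,0.24,0],-0.2],[[0,0,0],[0,0.24,0],-0.2],[[0,0,0],[0,0,0],-0.2]]'

```text
time_s: 8.7
ee_pos: [0.5771, 0.1472, 0.0908]
eef_rot: [3.14, 0.465, 3.004]
force: [0.3, 0.8, -0.3]
grip_width: 0.038
grip_force: 0.0
```

Run:
```python
from h import *;from lid import *
p,R,o=cur();L=np.c_[X,Y,n];print(((p-O)@L).round(4),o["qpos"].round(2),o["grip_width"])
rel(p,R,G,RL2,4)
```

```text
[0.0086 0.0002 0.0608] [ 0.27  0.34  1.84 -0.34  0.56 -0.91] 0.038024392311140354
N=4 v=[-0.014 -0.002  0.426] w=[ 0.004 -0.002  0.001]
```

Call:
send_rows --motion '[[[-0.01,0,0.42],[0,0,0],-0.2],[[-0.02,0,0.43],[0.02,0,0],-0.2],[[-0.01,0,0.43],[0,0,0],-0.2],[[-0.01,0,0.42],[0,0,0],-0.2],[[0,0,0],[0,0,0],-0.2],[[0,0,0],[0,0,0],-0.2]]'

```text
time_s: 9.3
ee_pos: [0.6009, 0.1434, 0.044]
eef_rot: [-3.139, 0.463, 3.004]
force: [1.2, -0.1, 0.3]
grip_width: 0.0374
grip_force: 0.0
```

Run:
```python
from h import *;from lid import *
p,R,o=cur();L=np.c_[X,Y,n];print(((p-O)@L).round(4),((G-O)@L).round(4),o["qpos"].round(2),o["force"])
rel(p,R,G,RL2,1)
```

```text
[-0.0046 -0.0003  0.0099] [-0.003 -0.     0.011] [ 0.25  0.46  1.8  -0.38  0.48 -0.88] [ 1.24569966 -0.11812686  0.30722187]
N=1 v=[-0.04   0.011 -0.049] w=[-0.018 -0.023  0.007]
```

Close on the handle, then lift.

Call:
send_rows --motion '[[[-0.03,0.01,-0.04],[0,0,0],-0.6],[[0,0,0],[0,0,0],-1],[[0,0,0],[0,0,0],-1],[[0,0,0],[0,0,0],-1],[[0,0,0],[0,0,0],-1],[[0,0,0],[0,0,0],-1],[[0,0,0],[0,0,0],-1]]' --squeeze 30

```text
time_s: 10.0
ee_pos: [0.6014, 0.1438, 0.0463]
eef_rot: [-3.139, 0.465, 3.004]
force: [-3.1, 1.1, 4.3]
grip_width: 0.0137
grip_force: 30.0
```

Run:
```python
from h import *;from lid import *
p,R,o=cur();L=np.c_[X,Y,n];print(((p-O)@L).round(4),o["force"])
np.savez("pics/grasp.npz",p=p,R=R)
# lift: along -z tool-ish/ up-back
rel(p,R,p+np.array([-.04,0,.11]),R)
```

```text
[-0.0026  0.0002  0.0113] [-3.08620035  1.1338038   4.3424494 ]
N=5 v=[-0.092 -0.038 -0.774] w=[0. 0. 0.]
```

Call:
send_rows --motion '[[[-0.02,-0.01,-0.2],[0,0,0],-1],[[-0.05,-0.02,-0.4],[0,0,0],-1],[[-0.09,-0.04,-0.8],[0,0,0],-1],[[-0.09,-0.04,-0.8],[0,0,0],-1],[[-0.09,-0.04,-0.8],[0,0,0],-1],[[-0.09,-0.04,-0.8],[0,0,0],-1],[[-0.09,-0.04,-0.8],[0,0,0],-1],[[0,0,0],[0,0,0],-1]]'

```text
time_s: 10.8
ee_pos: [0.5532, 0.1442, 0.1801]
eef_rot: [3.142, 0.469, 3.003]
force: [1.1, 0.5, -2.1]
grip_width: 0.0137
grip_force: 30.0
```

```bash
cat > tif.py <<'E'
from h import *
from lid import X,Y,n,O
yaw=-.205;C=np.array([.5702,-.159,.101])
RT=Ro.from_euler("z",yaw).as_matrix();g=np.load("pics/grasp.npz");RLd=np.c_[X,Y,n];RLd=np.linalg.qr(RLd)[0]*np.sign(np.diag(np.linalg.qr(RLd)[1]))
def tool(h,x=0,y=0,z=0): # pose of tool with lid home + h
    M=RT@RLd.T;return C+[0,0,h]+RT@[x,y,0]+M@(g["p"]-O),M@g["R"]
E
python3 - <<'E'
from h import *;import tif
c=load("w1");Xc=cloud(c);hsv=cv2.cvtColor(c["pixels"],cv2.COLOR_RGB2HSV).astype(int);S,V=hsv[...,1],hsv[...,2]
W=np.linalg.norm(Xc[...,:2]-tif.C[:2],axis=2)<.08
rim=W&(abs(Xc[...,2]-.101)<.004)&(S<60)
P=Xc[rim];print(rim.sum(),P[:,2].max());q=P[:,:2]
from scipy.optimize import least_squares
for sel,r in ((q,.0545),):
    s=least_squares(lambda a:np.linalg.norm(q-a,axis=1)-r,tif.C[:2],loss="soft_l1",f_scale=.002);print("rim w1",s.x,np.abs(s.fun).mean())
for nme in("top0","side0"):
    c=load(nme);Xc=cloud(c);S=cv2.cvtColor(c["pixels"],cv2.COLOR_RGB2HSV)[...,1]
    W=np.linalg.norm(Xc[...,:2]-tif.C[:2],axis=2)<.066
    q=Xc[W&(abs(Xc[...,2]-.101)<.004)&(S<60)][:,:2]
    s=least_squares(lambda a:np.linalg.norm(q-a,axis=1)-.0545,tif.C[:2],loss="soft_l1",f_scale=.002);print(nme,s.x,len(q))
p,R,o=cur();print(p,o["force"],o["grip_width"],o["qpos"].round(2))
pt,Rt=tif.tool(.08);print(pt,Rt[:,2]);rel(p,R,pt,Rt)
E
```

```text
993 0.10305205313154114
rim w1 [ 0.57014214 -0.15920839] 0.0006981960951295528
top0 [ 0.57054459 -0.15914229] 144
side0 [ 0.56744913 -0.15707509] 90
[0.55323709 0.14418797 0.18013442] [ 1.0772933   0.46642174 -2.06057846] 0.01365886422471195 [ 0.28  0.16  1.83 -0.27  0.74 -0.99]
[ 0.56766228 -0.15827956  0.19233219] [-0.25452325  0.05126145 -0.96570709]
N=12 v=[-0.19  -0.821 -0.018] w=[0.006 0.508 0.046]
```

Call:
send_rows --motion '[[[-0.19,-0.82,-0.02],[0,0.51,0.05],-1],[[-0.19,-0.82,-0.02],[0,0.51,0.05],-1],[[-0.19,-0.82,-0.02],[0,0.51,0.05],-1],[[-0.19,-0.82,-0.02],[0,0.51,0.05],-1],[[-0.19,-0.82,-0.02],[0,0.51,0.05],-1],[[-0.19,-0.82,-0.02],[0,0.51,0.05],-1],[[-0.19,-0.82,-0.02],[0,0.51,0.05],-1],[[-0.19,-0.82,-0.02],[0,0.51,0.05],-1],[[-0.19,-0.82,-0.02],[0,0.51,0.05],-1],[[-0.19,-0.82,-0.02],[0,0.51,0.05],-1],[[-0.19,-0.82,-0.02],[0,0.51,0.05],-1],[[-0.19,-0.82,-0.02],[0,0.51,0.05],-1]]'

```text
time_s: 12.0
ee_pos: [0.5673, -0.1594, 0.1894]
eef_rot: [3.137, -0.274, 2.934]
force: [0.5, 0.3, -1.9]
grip_width: 0.014
grip_force: 30.0
```

```bash
sed -i 's/-.159,.101/-.1591,.101/' tif.py
python3 - <<'E'
from h import *;import tif
from station import camera
p,R,o=cur();print(p,o["qpos"].round(2),o["force"]);pt,Rt=tif.tool(.03);rel(p,R,pt,Rt)
for nm in("side","top"):
    c=camera(nm);np.savez(f"pics/{nm}2.npz",**c)
    if nm=="side": cv2.imwrite("pics/s2.png",cv2.resize(c["pixels"][110:240,260:450,::-1],None,fx=4,fy=4))
    Xc=cloud(c);S=cv2.cvtColor(c["pixels"],cv2.COLOR_RGB2HSV)[...,1]
    M=tif.RT@tif.RLd.T;Oe=p+R@g if 0 else p-(R@tif.g["R"].T)@(tif.g["p"]-tif.O)
    W=(np.linalg.norm(Xc-Oe,axis=2)<.064)&(abs(Xc[...,2]-Oe[2]-.0025)<.012)&(S<60)
    ce,no,m=plane(Xc[W]);print(nm,"lid exp",Oe.round(4),"plane n",no.round(4),"z",ce,m.sum(),W.sum(),"tool-derived n",((R@tif.g["R"].T)@tif.n).round(4))
E
```

```text
[ 0.56727546 -0.159428    0.1893813 ] [-0.32  0.57  1.19 -0.03  1.65 -1.68] [ 0.48959735  0.30022607 -1.90931969]
N=2 v=[-0.21   0.017  0.755] w=[ 0.031 -0.047 -0.015]
side lid exp [ 0.5697 -0.1601  0.178 ] plane n [ 0.0138 -0.0114  0.9998] z [ 0.56128488 -0.14939378  0.1795155 ] 429 504 tool-derived n [ 0.009  -0.0083  0.9999]
top lid exp [ 0.5697 -0.1601  0.178 ] plane n [-0.014  -0.1276  0.9917] z [ 0.58006438 -0.11573195  0.18132354] 102 143 tool-derived n [ 0.009  -0.0083  0.9999]
```

View pics/s2.png

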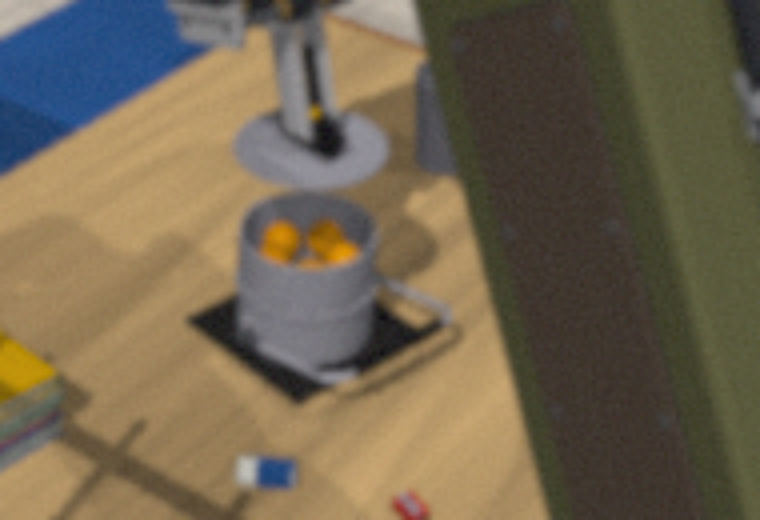

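The crop shows the lid level in the fingers at (312,148), directly above the open tiffin at (310,220), with the bow down on the right. Lowering now.

Call:
send_rows --motion '[[[-0.1,0.01,0.37],[0.02,-0.02,-0.01],-1],[[-0.1,0.01,0.37],[0.02,-0.02,-0.01],-1],[[-0.1,0.01,0.37],[0.02,-0.02,0],-1],[[-0.12,0,0.4],[0,0,0],-1],[[0,0,0],[0,0,0],-1]]'

```text
time_s: 12.6
ee_pos: [0.5671, -0.1567, 0.1413]
eef_rot: [-3.14, -0.266, 2.937]
force: [-0.3, -0.3, -2.4]
grip_width: 0.0138
grip_force: 30.0
```

Run:
```python
from h import *;import tif
p,R,o=cur();D=R@tif.g["R"].T;Oe=p-D@(tif.g["p"]-tif.O);print("lid",Oe,"n",(D@tif.n).round(4),o["force"]);pt,Rt=tif.tool(.012);rel(p,R,pt,Rt,2)
q,_=tif.tool(-.001);rel(pt,Rt,q,Rt,8)
```

```text
lid [ 0.56960827 -0.15741009  0.12995321] n [ 2.7e-03 -7.0e-04  1.0e+00] [-0.27621615 -0.28881939 -2.40819733]
N=2 v=[-0.088 -0.025  0.269] w=[ 0.    -0.015  0.   ]
N=8 v=[-0.014  0.     0.052] w=[0. 0. 0.]
```

Call:
send_rows --motion '[[[-0.09,-0.03,0.27],[0,-0.02,0],-1],[[-0.09,-0.03,0.27],[0,-0.01,0],-1],[[-0.02,0,0.06],[0,0,0],-1],[[-0.02,0,0.06],[0,0,0],-1],[[-0.02,0,0.06],[0,0,0],-1],[[0,0,0],[0,0,0],-1]]'

```text
time_s: 13.2
ee_pos: [0.5688, -0.1594, 0.1206]
eef_rot: [-3.14, -0.26, 2.937]
force: [-0.2, -0.5, -2.2]
grip_width: 0.0137
grip_force: 30.0
```

Run:
```python
from h import *;import tif
p,R,o=cur();D=R@tif.g["R"].T;Oe=p-D@(tif.g["p"]-tif.O);print("lid",Oe,"n",(D@tif.n).round(4),o["force"],o["moment"]);pt,Rt=tif.tool(-.001);rel(p,R,pt,Rt,6)
```

```text
lid [ 0.57138693 -0.16018088  0.10926124] n [-0.0035  0.001   1.    ] [-0.18154501 -0.54438234 -2.18193724] [-0.01933768 -0.30650644 -0.01335526]
N=6 v=[-0.006  0.005  0.052] w=[-0.     0.004 -0.001]
```

Call:
send_rows --motion '[[[-0.01,0,0.05],[0,0,0],-1],[[-0.01,0.01,0.05],[0,0.01,0],-1],[[-0.01,0.01,0.05],[0,0.01,0],-1],[[-0.01,0.01,0.05],[0,0,0],-1],[[-0.01,0,0.05],[0,0,0],-1],[[0,0,0],[0,0,0],-1]]'

```text
time_s: 13.8
ee_pos: [0.5684, -0.1584, 0.1127]
eef_rot: [-3.14, -0.263, 2.937]
force: [-0.0, -0.1, -2.0]
grip_width: 0.014
grip_force: 30.0
```

Run:
```python
from h import *;import tif
p,R,o=cur();D=R@tif.g["R"].T;Oe=p-D@(tif.g["p"]-tif.O);print("lid",Oe,"n",(D@tif.n).round(4),o["force"],o["moment"]);pt,Rt=tif.tool(-.001);rel(p,R,pt,Rt,1)
```

```text
lid [ 0.57094816 -0.15915626  0.10141562] n [-8.e-04  4.e-04  1.e+00] [-0.00995897 -0.07319978 -1.97414837] [-0.02280629 -0.34124321 -0.04570961]
N=1 v=[ 0.012 -0.003  0.052] w=[-0.001  0.001 -0.005]
```

Plug is in the mouth with no contact force. A bit further to seat, then look at the force.

Call:
send_rows --motion '[[[-0.01,0,0.03],[0,0,0],-1],[[-0.01,0,0.03],[0,0,0],-1],[[0,0,0],[0,0,0],-1]]'

```text
time_s: 14.1
ee_pos: [0.5687, -0.1585, 0.112]
eef_rot: [-3.14, -0.262, 2.937]
force: [-2.7, 0.0, 6.0]
grip_width: 0.0138
grip_force: 30.0
```

Run:
```python
from h import *;import tif
p,R,o=cur();D=R@tif.g["R"].T;Oe=p-D@(tif.g["p"]-tif.O);print("lid",Oe,o["force"],o["moment"])
```

```text
lid [ 0.5711975  -0.15925715  0.1006473 ] [-2.71827135  0.04686606  6.02326591] [ 0.26085676  0.52578215 -0.04652298]
```

Call:
send_rows --motion '[[[0,0,0],[0,0,0],-0.6],[[0,0,0],[0,0,0],-0.2],[[0,0,0],[0,0,0],0],[[0,0,0],[0,0,0],0],[[0,0,-0.3],[0,0,0],0],[[0,0,-0.6],[0,0,0],0],[[0,0,-0.9],[0,0,0],0],[[0,0,-0.9],[0,0,0],0],[[0,0,-0.9],[0,0,0],0],[[0,0,0],[0,0,0],0]]'

```text
time_s: 15.1
ee_pos: [0.5976, -0.1644, 0.2195]
eef_rot: [-3.139, -0.256, 2.937]
force: [0.2, -0.1, -0.8]
grip_width: 0.0466
grip_force: 0.0
```

Run:
```python
from h import *;import tif
from station import camera
p,R,o=cur();print(p,o["qpos"].round(2))
C=tif.C
for nm in("wrist","side"):
    c=camera(nm);np.savez(f"pics/{nm}3.npz",**c);cv2.imwrite(f"pics/{nm}3.png",c["pixels"][:,:,::-1])
    Xc=cloud(c);hsv=cv2.cvtColor(c["pixels"],cv2.COLOR_RGB2HSV).astype(int);H,S,V=hsv[...,0],hsv[...,1],hsv[...,2]
    L=(Xc-C)@tif.RT
    W=(np.hypot(L[...,0],L[...,1])<.064)&(abs(L[...,2])<.012)&(S<60)
    ce,no,m=plane(Xc[W]);Q=Xc[W][m];cc,r=cv2.minEnclosingCircle(Q[:,:2].astype(np.float32));print(nm,"n",no.round(4),"z",ce[2],"circ",cc,r)
    hd=(np.hypot(L[...,0],L[...,1])<.05)&(L[...,2]>.010)&(L[...,2]<.045)
    q=L[hd];print("handle",cv2.fitLine(q[:,:2].astype(np.float32),cv2.DIST_HUBER,0,.001,.001).ravel(),np.percentile(q,[2,50,98],axis=0).round(4).tolist())
    ye=hd&(H>18)&(H<34)&(S>120);print("yellow",L[ye].mean(0) if ye.any() else None,ye.sum())
    sl=(L[...,0]<-.07)&(L[...,0]>-.14)&(abs(L[...,1])<.08)&(V<80)&(C[2]+L[...,2]>.02)
    q=L[sl]
    if len(q)>5:print("sleeve",len(q),np.percentile(q,[3,50,97],axis=0).round(4).tolist(),cv2.fitLine(q[:,:2].astype(np.float32),cv2.DIST_HUBER,0,.001,.001).ravel())
```

```text
[ 0.59757006 -0.16439565  0.21954175] [-0.31  0.62  1.05 -0.03  1.72 -1.68]
wrist n [-4.e-04  1.e-04  1.e+00] z 0.10351177053192245 circ (0.5712013244628906, -0.15985161066055298) 0.06000218540430069
handle [ 9.9999994e-01 -4.1607887e-04  1.1632466e-03 -7.3100656e-04] [[-0.0316, -0.0075, 0.0214], [0.0007, -0.0004, 0.0308], [0.0339, 0.006, 0.0345]]
yellow [ 0.00127644 -0.00049362  0.03129696] 305
sleeve 724 [[-0.1096, -0.0458, -0.055], [-0.1048, -0.0017, -0.0508], [-0.1011, 0.0421, -0.0489]] [ 0.01405773 -0.9999012  -0.10484125 -0.00507521]
side n [ 0.0011 -0.001   1.    ] z 0.10197087808049908 circ (0.5682385563850403, -0.15780526399612427) 0.061505433171987534
handle [ 0.9973844   0.07227892 -0.01247346  0.00595414] [[-0.035, -0.0069, 0.0104], [-0.0079, 0.0067, 0.024], [0.0254, 0.0105, 0.0341]]
yellow [0.00129492 0.0051529  0.02691137] 39
sleeve 140 [[-0.1165, -0.0354, -0.0542], [-0.1033, 0.0692, 0.3719], [-0.0714, 0.0796, 0.4581]] [ 0.2964447   0.95505    -0.09768558  0.03347331]
```

View pics/wrist3.png

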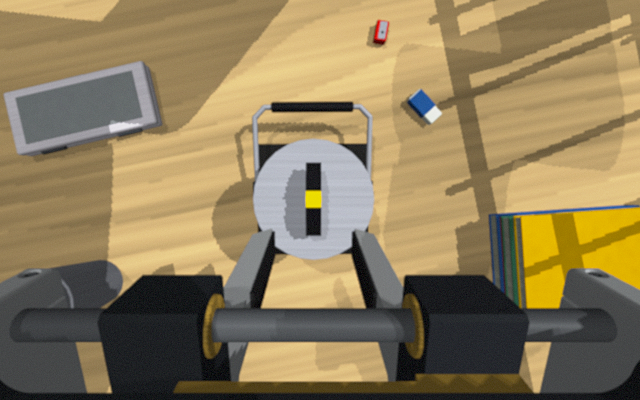

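The wrist view shows the lid home and level (plate top at z 0.1035). The notch is at (313,199), lined up under the bow, whose sleeve spans (272–353,107). I'll grip the sleeve off to one side and swing it.

```bash
cat > bow.py <<'E'
from h import *;import tif
T=.4;z=tif.RT@[np.sin(T),0,-np.cos(T)];xx=tif.RT@[0,1.,0];RB=frame(xx,z)
H=tif.C+[0,0,-.076]+tif.RT@[.0008,0,0]   # hinge on axis
def bar(th,r): return H+tif.RT@[-r*np.sin(th),.028,r*np.cos(th)]
def tcp(th,r,d=.012): return bar(th,r)+d*z
E
python3 - <<'E'
from bow import *
p,R,o=cur();P=tcp(1.37,.1085);print(bar(1.37,.1085),P)
s=P-.1*z;print(s);rel(p,R,s,RB);rel(s,RB,P,RB)
E
```

```text
[ 0.47258934 -0.11020588  0.04664029] [ 0.47716451 -0.11115715  0.03558756]
[ 0.43903808 -0.10322988  0.12769366]
N=16 v=[ 0.319 -0.252  0.171] w=[-0.27  -0.269  0.786]
N=4 v=[0.    0.    0.833] w=[0. 0. 0.]
```

Call:
send_rows --motion '[[[0.9,0,0],[0,0,0],-0.1],[[0.9,0,0],[0,0,0],-0.1],[[0.9,0,0],[0,0,0],-0.1],[[0.9,0,0],[0,0,0],-0.1],[[0.5,0,0],[0,0,0],-0.1],[[0,0,0],[0,0,0],-0.1]]'

```text
time_s: 15.8
ee_pos: [0.4786, -0.1396, 0.2474]
eef_rot: [-3.14, -0.262, 2.936]
force: [1.2, 0.5, 0.3]
grip_width: 0.0421
grip_force: 0.0
```

Run:
```python
from bow import *
p,R,o=cur();print(p)
s=tcp(1.37,.1085)-.1*z;v,w,N=rel(p,R,s,RB)
from scipy.linalg import expm
for k in(4,8,12):
    A=np.zeros((4,4));w_=w*.12*k;A[:3,:3]=[[0,-w_[2],w_[1]],[w_[2],0,-w_[0]],[-w_[1],w_[0],0]];A[:3,3]=v*.03*k;print(p+R@expm(A)[:3,3])
```

```text
[ 0.47858093 -0.13956673  0.24743447]
N=16 v=[ 0.117 -0.063  0.255] w=[-0.271 -0.269  0.786]
[ 0.45771716 -0.13831926  0.22009701]
[ 0.44267288 -0.12980393  0.19034219]
[ 0.43606217 -0.11689552  0.15913542]
```

Call:
send_rows --motion '[[[0.12,-0.06,0.25],[-0.27,-0.27,0.79],-0.1],[[0.12,-0.06,0.25],[-0.27,-0.27,0.79],-0.1],[[0.12,-0.06,0.25],[-0.27,-0.27,0.79],-0.1],[[0.12,-0.06,0.25],[-0.27,-0.27,0.79],-0.1],[[0.12,-0.06,0.25],[-0.27,-0.27,0.79],-0.1],[[0.12,-0.06,0.25],[-0.27,-0.27,0.79],-0.1],[[0.12,-0.06,0.25],[-0.27,-0.27,0.79],-0.1],[[0.12,-0.06,0.25],[-0.27,-0.27,0.79],-0.1],[[0.12,-0.06,0.25],[-0.27,-0.27,0.79],-0.1],[[0.12,-0.06,0.25],[-0.27,-0.27,0.79],-0.1],[[0.12,-0.06,0.25],[-0.27,-0.27,0.79],-0.1],[[0.12,-0.06,0.25],[-0.27,-0.27,0.79],-0.1]]'

```text
time_s: 17.0
ee_pos: [0.4348, -0.1182, 0.1606]
eef_rot: [2.874, 0.002, 1.754]
force: [0.3, -0.8, -0.1]
grip_width: 0.0424
grip_force: 0.0
```

Call:
send_rows --motion '[[[0.12,-0.06,0.25],[-0.27,-0.27,0.78],-0.1],[[0.12,-0.06,0.25],[-0.27,-0.27,0.78],-0.1],[[0.12,-0.06,0.25],[-0.27,-0.27,0.78],-0.1],[[0.12,-0.06,0.25],[-0.27,-0.27,0.78],-0.1],[[0,0,0],[0,0,0],-0.1]]'

```text
time_s: 17.5
ee_pos: [0.436, -0.1032, 0.1292]
eef_rot: [2.745, 0.002, 1.362]
force: [0.5, 0.2, -0.2]
grip_width: 0.0424
grip_force: 0.0
```

Run:
```python
from bow import *
from station import camera
p,R,o=cur();print(p,o["qpos"].round(2));P=tcp(1.37,.1085)
rel(p,R,P-.05*z,RB,3);rel(p,R,P,RB,1)
c=camera("wrist");np.savez("pics/w4.npz",**c);cv2.imwrite("pics/w4.png",c["pixels"][:,:,::-1])
Xc=cloud(c);L=(Xc-H)@tif.RT;V=c["pixels"].max(2)
sl=(L[...,0]<-.09)&(L[...,0]>-.125)&(abs(L[...,1])<.06)&(V<80)&(Xc[...,2]>.03)&(Xc[...,2]<.07)
q=L[sl];print("sleeve",len(q),np.percentile(q,[3,50,97],axis=0).round(4).tolist(),proj(c,bar(1.37,.1085)))
```

```text
[ 0.43602698 -0.10323636  0.12916664] [-0.34 -0.05  2.16  0.09  0.64 -0.19]
N=3 v=[0.008 0.025 0.583] w=[-0.009  0.009 -0.009]
N=1 v=[0.026 0.077 3.417] w=[-0.026  0.028 -0.026]
sleeve 1159 [[-0.1136, -0.0453, 0.0214], [-0.1097, 0.0017, 0.025], [-0.104, 0.0439, 0.0267]] [[314.51582856 202.52568077]]
```

View pics/w4.png

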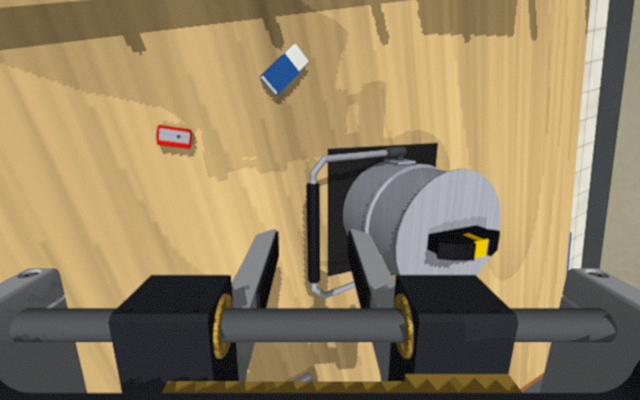

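The view shows the sleeve at column 313, rows 182–283, with the fingers straddling its line. The measured axis is 0.110 m from the hinge, which matches.

Run:
```python
from bow import *
p,R,o=cur();P=tcp(1.383,.1095);rel(p,R,P,RB,5);print(P)
```

```text
N=5 v=[ 0.007 -0.001  0.692] w=[-0.005  0.004  0.001]
[ 0.47593604 -0.11090173  0.03439031]
```

Call:
send_rows --motion '[[[0.01,0,0.7],[0,0,0],-0.1],[[0.01,0,0.7],[-0.02,0.02,0],-0.1],[[0.01,0,0.7],[0,0,0],-0.1],[[0.01,0,0.7],[0,0,0],-0.1],[[0,0,0.4],[0,0,0],-0.1],[[0,0,0.26],[0,0,0],-0.1],[[0,0,0],[0,0,0],-0.1]]'

```text
time_s: 18.25
ee_pos: [0.4767, -0.1117, 0.0346]
eef_rot: [2.741, 0.001, 1.364]
force: [0.4, 0.6, 0.4]
grip_width: 0.0423
grip_force: 0.0
```

Run:
```python
from bow import *
p,R,o=cur();P=tcp(1.383,.1095);rel(p,R,P,RB,1);print(p,P,o["force"])
```

```text
N=1 v=[ 0.022 -0.03  -0.004] w=[ 0.002  0.009 -0.008]
[ 0.47666755 -0.11172509  0.03463828] [ 0.47593604 -0.11090173  0.03439031] [0.40396816 0.5959474  0.43162768]
```

Call:
send_rows --motion '[[[0,-0.02,0],[0,0,0],-0.5],[[0,0,0],[0,0,0],-1],[[0,0,0],[0,0,0],-1],[[0,0,0],[0,0,0],-1],[[0,0,0],[0,0,0],-1],[[0,0,0],[0,0,0],-1]]' --squeeze 30

```text
time_s: 18.85
ee_pos: [0.4751, -0.1111, 0.0347]
eef_rot: [2.742, 0.0, 1.363]
force: [-6.8, 0.4, 1.3]
grip_width: 0.011
grip_force: 30.0
```

Run:
```python
from bow import *
p,R,o=cur();P=tcp(1.383,.1095);print(p,P,o["force"],o["grip_width"])
# swing path rel. to the present TCP, radius growing 109.5 -> 120 mm
th=np.linspace(1.383,0,17);r=.1095+.0105*np.clip((1.383-th)/.8,0,1)
B=[bar(a,b) for a,b in zip(th,r)];d=np.diff(B,axis=0)@R/.03
for t,q in zip(th[1:],d):print(t.round(2),q.round(2))
print(np.sum(d,0))
```

```text
[ 0.47514684 -0.11106846  0.03474229] [ 0.47593604 -0.11090173  0.03439031] [-6.78874301  0.44410686  1.33370156] 0.010969790151236199
1.3 [ 0.    0.16 -0.28]
1.21 [ 0.    0.18 -0.27]
1.12 [ 0.    0.21 -0.25]
1.04 [ 0.    0.23 -0.23]
0.95 [ 0.    0.25 -0.22]
0.86 [ 0.    0.27 -0.2 ]
0.78 [ 0.    0.29 -0.17]
0.69 [ 0.    0.31 -0.15]
0.61 [ 0.    0.32 -0.12]
0.52 [ 0.    0.34 -0.07]
0.43 [ 0.    0.34 -0.03]
0.35 [0.   0.35 0.  ]
0.26 [0.   0.34 0.03]
0.17 [0.   0.34 0.06]
0.09 [0.   0.33 0.09]
0.0 [0.   0.32 0.12]
[ 0.00758395  4.59512924 -1.66004597]
```

Call:
send_rows --motion '[[[0,0.16,-0.28],[0,0,0],-1],[[0,0.18,-0.27],[0,0,0],-1],[[0,0.21,-0.25],[0,0,0],-1],[[0,0.23,-0.23],[0,0,0],-1],[[0,0.25,-0.22],[0,0,0],-1],[[0,0,0],[0,0,0],-1]]'

```text
time_s: 19.45
ee_pos: [0.4909, -0.1145, 0.0834]
eef_rot: [2.737, 0.001, 1.363]
force: [2.4, 0.4, -2.0]
grip_width: 0.0107
grip_force: 30.0
```

Run:
```python
from bow import *
p,R,o=cur();b=(p-.012*z-H)@tif.RT;print(b,np.hypot(b[0],b[2]),np.arctan2(-b[0],b[2]),o["force"],o["moment"],o["grip_width"])
```

```text
[-0.09222367  0.02752425  0.06945722] 0.1154535008946325 0.9252893985845226 [ 2.44257337  0.38435595 -2.01963979] [ 0.14063268 -0.25582051  0.10024481] 0.010741513174270027
```

Call:
send_rows --motion '[[[0,0.27,-0.2],[0,0,0],-1],[[0,0.29,-0.17],[0,0,0],-1],[[0,0.31,-0.15],[0,0,0],-1],[[0,0.32,-0.12],[0,0,0],-1],[[0,0.34,-0.08],[0,0,0],-1],[[0,0,0],[0,0,0],-1]]'

```text
time_s: 20.05
ee_pos: [0.5239, -0.1213, 0.1204]
eef_rot: [2.738, 0.0, 1.363]
force: [4.9, 1.5, -6.1]
grip_width: 0.0111
grip_force: 30.0
```

Run:
```python
from bow import *
from station import camera
p,R,o=cur();b=(p-.012*z-H)@tif.RT;print(b,np.hypot(b[0],b[2]),np.arctan2(-b[0],b[2]),o["force"],o["moment"],o["grip_width"])
c=camera("side");cv2.imwrite("pics/s5.png",cv2.resize(c["pixels"][100:230,270:430,::-1],None,fx=4,fy=4,interpolation=cv2.INTER_CUBIC))
```

```text
[-0.05846838  0.02759319  0.106495  ] 0.1214896568743591 0.5020940595131201 [ 4.93941193  1.45200687 -6.06535077] [ 0.26911288 -0.3379186   0.28966405] 0.011127679670831817
```

View pics/s5.png

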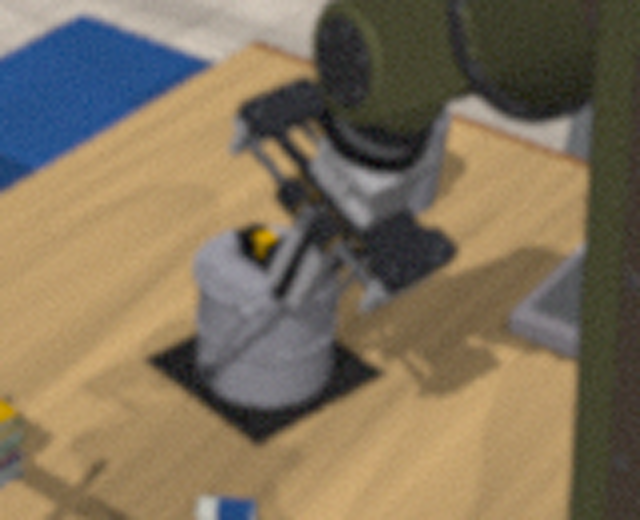

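The crop shows the bow following in the fingers (its arm runs from (210,370) to (290,290)), and the lid stays seated. Continuing over the lip.

Run:
```python
from bow import *
p,R,o=cur();b=(p-.012*z-H)@tif.RT
th=np.linspace(.502,0,8);r=.1215+.002*np.clip((.502-th)/.25,0,1)
B=[bar(a,q) for a,q in zip(th,r)];d=np.diff(B,axis=0)@R/.03;print(d.round(2))
print("down 8mm",np.array([0,0,-.008])@R/.03)
```

```text
[[ 0.    0.29 -0.04]
 [ 0.    0.29 -0.02]
 [ 0.    0.29  0.  ]
 [ 0.    0.29  0.04]
 [ 0.    0.29  0.07]
 [ 0.    0.28  0.09]
 [ 0.    0.28  0.11]]
down 8mm [ 1.04796465e-04 -1.04647935e-01  2.45275172e-01]
```

Call:
send_rows --motion '[[[0,0.29,-0.04],[0,0,0],-1],[[0,0.29,-0.02],[0,0,0],-1],[[0,0.29,0],[0,0,0],-1],[[0,0.29,0.04],[0,0,0],-1],[[0,0.29,0.07],[0,0,0],-1],[[0,0.28,0.09],[0,0,0],-1],[[0,0.28,0.11],[0,0,0],-1],[[0,0,0],[0,0,0],-1]]'

```text
time_s: 20.9
ee_pos: [0.5807, -0.1333, 0.1361]
eef_rot: [2.739, 0.0, 1.363]
force: [0.9, 3.3, -6.6]
grip_width: 0.0109
grip_force: 30.0
```

Run:
```python
from bow import *
from station import camera
p,R,o=cur();b=(p-.012*z-H)@tif.RT;print(b,np.hypot(b[0],b[2]),o["force"],o["moment"],o["grip_width"])
for nm in("wrist","side"):
    c=camera(nm);np.savez(f"pics/{nm}6.npz",**c)
    im=c["pixels"][:,:,::-1]
    if nm=="wrist":cv2.imwrite("pics/w6.png",im)
    Xc=cloud(c);L=(Xc-H)@tif.RT;V=c["pixels"].max(2)
    m=(abs(L[...,0])<.02)&(L[...,1]<-.01)&(L[...,1]>-.045)&(L[...,2]>.1)&(L[...,2]<.135)&(V<90)
    q=L[m];print(nm,len(q),np.percentile(q,[3,50,97],axis=0).round(4).tolist() if len(q) else "")
```

```text
[-0.00044818  0.02736934  0.12214398] 0.12214479860589317 [ 0.93170538  3.30166689 -6.61998082] [0.66901802 0.3374853  0.21076827] 0.010898820818191922
wrist 246 [[-0.0024, -0.0447, 0.1152], [0.0014, -0.0396, 0.1199], [0.0078, -0.0102, 0.1213]]
side 13 [[-0.0075, -0.0391, 0.1148], [-0.0028, -0.0226, 0.1194], [0.0006, -0.011, 0.121]]
```

View pics/w6.png

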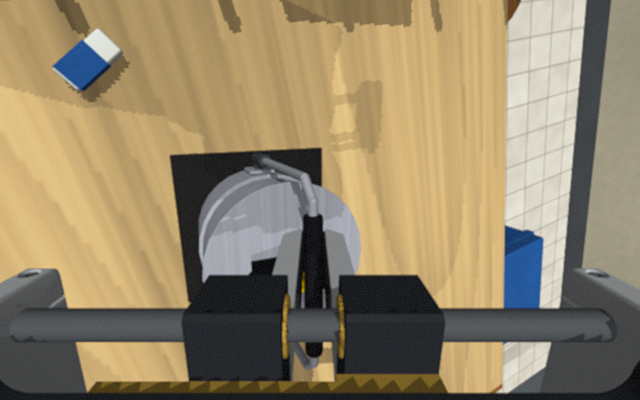

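The view shows the bow upright, its sleeve (column 314, rows 215–355) over the handle with the yellow notch beneath it. Lowering into the notch next.

Call:
send_rows --motion '[[[0,-0.02,0.04],[0,0,0],-1],[[0,-0.02,0.04],[0,0,0],-1],[[0,-0.02,0.04],[0,0,0],-1],[[0,0,0],[0,0,0],-1]]'

```text
time_s: 21.4
ee_pos: [0.5802, -0.1332, 0.1337]
eef_rot: [2.736, 0.0, 1.363]
force: [-0.7, 5.1, 3.5]
grip_width: 0.0112
grip_force: 30.0
```

Run:
```python
from bow import *
p,R,o=cur();b=(p-.012*z-H)@tif.RT;print(b,np.hypot(b[0],b[2]),o["force"],o["moment"],o["grip_width"])
```

```text
[-0.00092063  0.02742799  0.11971244] 0.11971598275423016 [-0.71566278  5.07886896  3.47046363] [ 0.84252644 -0.02925938  0.38629554] 0.011188441186141068
```

Contact at the expected depth. Release and retreat.

Call:
send_rows --motion '[[[0,0,0],[0,0,0],-0.6],[[0,0,0],[0,0,0],-0.4],[[0,0,0],[0,0,0],-0.4],[[0,0,0],[0,0,0],-0.4],[[0,0,-0.3],[0,0,0],-0.4],[[0,0,-0.6],[0,0,0],-0.4],[[0,0,-0.9],[0,0,0],-0.4],[[0,0,-0.9],[0,0,0],-0.4],[[0,0,-0.9],[0,0,0],-0.4],[[0,0,-0.9],[0,0,0],-0.4],[[0,0,0],[0,0,0],-0.4]]'

```text
time_s: 22.5
ee_pos: [0.528, -0.1223, 0.2607]
eef_rot: [2.734, 0.001, 1.363]
force: [-0.6, 0.3, 0.1]
grip_width: 0.0286
grip_force: 0.0
```

Run:
```python
from bow import *
from station import camera
p,R,o=cur();print(p,o["force"],o["time_s"])
for nm in("wrist","side"):
    c=camera(nm);im=c["pixels"][:,:,::-1]
    if nm=="wrist":cv2.imwrite("pics/w7.png",im)
    Xc=cloud(c);L=(Xc-H)@tif.RT;hsv=cv2.cvtColor(c["pixels"],cv2.COLOR_RGB2HSV).astype(int);Hh,S,V=hsv[...,0],hsv[...,1],hsv[...,2]
    m=(abs(L[...,0])<.03)&(abs(L[...,1])<.05)&(abs(L[...,1])>.01)&(L[...,2]>.098)&(L[...,2]<.135)&(V<90)
    q=L[m];print(nm,"bar",len(q),np.percentile(q,[3,50,97],axis=0).round(4).tolist() if len(q) else "")
    W=(np.hypot(L[...,0],L[...,1])<.064)&(abs(L[...,2]-.0785)<.01)&(S<60)
    ce,no,mm=plane(Xc[W]);cc,rr=cv2.minEnclosingCircle(Xc[W][mm][:,:2].astype(np.float32));print("plate",no.round(4),ce[2],cc,rr)
    ye=(np.hypot(L[...,0],L[...,1])<.03)&(L[...,2]>.09)&(Hh>18)&(Hh<34)&(S>120);print("yellow",ye.sum(),L[ye].mean(0))
```

```text
[ 0.52795124 -0.12230463  0.26072025] [-0.5888248   0.28174639  0.08840425] 22.5
wrist bar 748 [[-0.0032, -0.0446, 0.1126], [0.0003, 0.012, 0.1174], [0.0063, 0.045, 0.1193]]
plate [-0.e+00 -2.e-04  1.e+00] 0.10325496690229824 (0.57112056016922, -0.15910813212394714) 0.0600527822971344
yellow 141 [-0.00352704  0.00257341  0.10669543]
side bar 50 [[-0.0071, -0.0424, 0.1107], [-0.0027, 0.0189, 0.1156], [0.0034, 0.045, 0.119]]
plate [-1.0e-04  4.7e-03  1.0e+00] 0.10231809742713777 (0.5675768256187439, -0.15937480330467224) 0.06208788976073265
yellow 34 [-0.00413799  0.0070272   0.10351398]
```

View pics/w7.png

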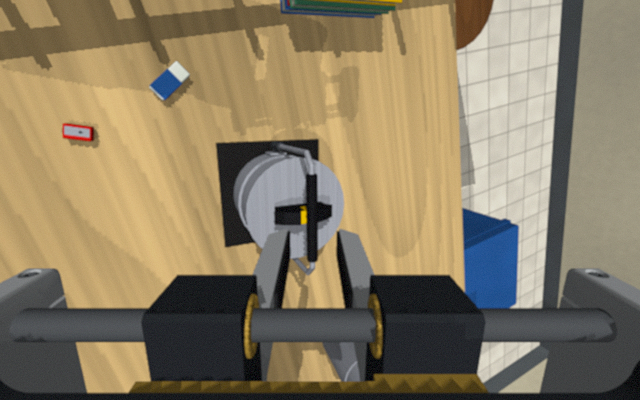

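The bow sits across the notch (sleeve at column 311, rows 175–262). Its axis is 113.3 mm above the hinge against 113 mm expected, the plate is level at 0.103, and the gripper is clear.

```bash
python3 -c "
from station import *
print(hand_in())"
```

```text
the job is handed in; nothing more can be done
None
```

The tiffin is closed and handed in: the lid measures level and fully home, the bow sits in the yellow notch clamping it down, and the arm is clear of everything. It took about 23 s of the 64 s allowed.

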